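# Scan the long cutter carton in the lower tier of the case

## Robot

A 6-joint arm with a two-finger parallel gripper is mounted at the origin on the work surface. World frame = base frame: x ahead of the robot, y to its left, z up, the work surface at z = 0. Lengths are in m, angles in rad, forces in N, time in s.
With the tool pointing down it reaches from about 0.375 to 0.9 m from the base axis. Payload 3.1 kg.
Tool frame: the origin (TCP) lies between the finger pads; the fingertips stand 25 mm ahead of it and the grasp point (between the pads) lies 6 mm ahead of it; x points along the fingers, y is the direction in which the jaws open and shut, and the axes are right-handed (so a half turn about x gives the same grasp; the last joint's range is limited). The gripper opens to 85 mm and grips with 20 to 120 N. Pads are 22 mm wide; open, the fingers measure 114 mm over their backs; the gripper's body (76 mm by 85 mm) begins 54 mm behind the grasp point. The pads swing forward as they close: fully open they stand 13 mm farther back than shut.
Start: joints at [-1.466, 0.527, 1.433, -0, 1.181, -0.178], TCP at [0.175, -0.6, 0.256] pointing down, gripper open.
Joint ranges: [-3.08, 3.08], [-0.75, 2.2], [0.22, 2.44], [-1.43, 4.57], [0, 2.65], [-2.85, 2.85]. Speed limits (rad/s): [2.79, 2.79, 3.14, 3.14, 3.14, 3.14].

## Interface

Orientations are given as a unit quaternion [x, y, z, w].
In Python, from station import manip, viewer, workorder gives the robot as it stands.
- The arm moves only by the shell command python3 -m crank 'ROWS' [FORCE]. ROWS is JSON, one flat list of numbers, 5 for each row, row after row: the opening, from 0 (shut) to 1 (fully open), then the shift along the world's x, y, z in mm, then the turn about the world's z in rad. A call has 1 to 10 rows; each row is the pose to reach, as a shift and turn from the pose commanded when the call began; what a row does not reach only later rows make up. A row lasts 1/8 s, in which the tool goes at most 62.5 mm and 10.7 degrees, less where a joint would pass 70% of its speed; a pose out of reach is approached as far as the arm can. A call with a gripper value outside its range is refused whole. The fingers move at their own pace and stop on an object; FORCE is the grip in N (left out, the last holds). Time passes only in rows, so rows that repeat a pose let the fingers close. It gives the time, the measured TCP pose, the force and the opening at its end, in the units of the state.
- manip.sense(): the state, without advancing time (a new reading comes with each control period).
- viewer.snapshot(name): name is "scene" or "top"; returns a dict with "img" (420x560x3 uint8, red, green, blue), "range_z" (420x560 float32, m along the optical axis (not along the pixel's ray), 0 where there is no reading), "fx", "fy", "cx", "cy" (pixels), "origin" and "attitude" of the camera in the world. Camera axes: x right, y down, z forward; pixel columns grow to the right and rows downward; lengths in m; the calibration is good to about 2 mm. A picture is of the moment at which its call begins.
- workorder.sign_off(): hands the job in, once; it reports no verdict.
The state is a dict: "t": time; "q": joint angles; "qd": joint speeds; "tau": joint torques, N m; "tcp_pos": TCP position; "tool_rot": TCP orientation; "force": force on the tool from outside, world axes, zero at the start; "ft_torque": the same for the moment, N m; "finger_gap": opening from 0.0 (shut) to 1.0 (fully open).
Only numpy, scipy, OpenCV 4.12 (cv2) and the standard library are available. Lean on these libraries where they do the work, as an engineer would, in place of code of your own. Each camera call takes 0.05 s, during which the arm holds its last target.

## Task

Swing the flap of the two-tier cutter case right up so that it stands open, and then take the bar-code scanner from its holder and scan the longest carton in the lower tier: hold it about 100 mm above the middle of that carton's label, pointing squarely at it with the scan line along the row of bars, and keep it still for a second without touching any carton. Then set the scanner gently back down in its holder, nose down as you found it, and let go, leaving the flap open. Leave the cartons and the other things on the bench where they are.

Things in the scene. Friction and masses are not known exactly. Their poses are not given: they have to be found in the camera images.
- case: Fixed grey two-tier cutter case, 160 (its x) by 290 (y) by 85 mm high, walls 5 mm; origin at the centre of its underside, x pointing away from the robot at yaw 0, z up; turned up to 0.3 rad either way. At y 45 to 140 mm a fixed upper tray of end mills, floor 60 mm up. At y -140 to 40 mm the flap lies 60 mm up as divider over the lower tier; the side walls there reach 85 mm, front and back walls 58 mm.
- lower_tier (a point): Centre of the lower tier's floor, 5 mm above the bench, under the flap, at (0, -50, 5) mm in the case's frame; the tier is 150 (x) by 180 (y) mm and holds three cartons side by side along y.
- flap (a joint): Angle of the aluminium flap (rad): 0 lying shut, grows as its front (-x) edge is lifted, stop at 1.75, 1.57 is upright. It starts at 0 to 0.12. A stiff hinge: it stays wherever it is left; about 2.5 N upwards at its pull bar lifts it, and it can be hooked and pushed up from beneath without gripping.
- flap_hinge (a point): Middle of the flap's hinge line, at (70, -50, 59.5) mm in the case's frame; the hinge line runs along the case's y.
- flap_bar (a point): Middle of the flap's pull: a round bar 9 mm in diameter parallel to the hinge line, 195 mm from it, on two arms 90 mm apart; 35 mm clear between bar and flap sheet (4 mm thick). Shut, the bar is 45 mm in front of the case's front face, about 62 mm above the bench, so a finger can go under it or through the gap. The point is on the bar's axis and swings with the flap.
- scanner: Loose cordless pistol-grip scanner, 0.16 to 0.26 kg, standing nose down in its holder. Origin: centre of the window in its nose; it reads along -z, its scan line lies along y, the handle goes out along +x. Nose 58 (x) by 50 (y) mm up to z = 32, then a head with flat sides 54 (x) by 46 (y) mm up to z = 116. The handle, 28 mm wide, leaves the head at z 70 to 110, rises 16 degrees, ends at x 122, z 137.
- scanner_grip (a point): Middle of the scanner's head, at (4, 0, 90) mm in its frame: grip here across the flat sides (along the scanner's y, 46 mm), firmly, 30 N or so, as the handle weighs to one side. Axes as the scanner's.
- holder: Fixed black desk holder left or right of the case, foot 105 by 100 by 8 mm; origin at the centre of its underside, axes as the scanner's at the start within 0.03 rad (handle up to 1.2 rad either side of straight away from the robot). Pocket, open on top, 68 (x) by 60 (y) mm inside, walls 4 mm, floor at z = 8, rim at z = 48 mm; 5 mm play round the nose. Things within 100 mm of it are at most 85 mm high.
- carton_long: The carton to scan: the longest of three plain cardboard cartons side by side in the lower tier, in any order; 115 (its x) by 40 (its y) by 32 mm high, 0.42 kg, loose; origin at the centre of its underside, x along its length (roughly along the case's x).
- label (a point): Centre of the bar-code label on top of the longest carton, 32 mm above the carton's underside. White label 56 by 30 mm, long side along the carton's x; the row of bars runs along the carton's x, each bar across it (along y, 22 mm). Axes as the carton's, z up.
- carton_mid: Middle carton, 88 by 40 by 32 mm, same kind and label; leave alone.
- carton_short: Shortest carton, 62 by 40 by 32 mm, same kind and label; leave alone.
- bin_a: Loose open-fronted blue bin of end mills, 115 by 90 by 62 mm; leave alone. Origin under its centre, as for all below.
- box_b: Loose closed cardboard box 100 by 85 by 50 mm; leave alone.
- oil: Loose white bottle, 60 mm across, 180 mm high, back left of the case; leave alone.
- chuck: Loose steel tool holder standing back right of the case, 62 mm across, 100 mm high; leave alone.
- bin_c: Loose open-fronted green bin 100 by 80 by 55 mm, back left; leave alone.
- nut: Loose steel clamping nut lying flat on the bench, front right, 42 mm across, 22 mm high; leave alone.
- driver: Loose screwdriver lying on the bench, front left; leave alone.
Mind the look-alikes: they are no part of the job. What is shaped like the holder but red or yellow is not meant.

How it is judged:
By the outcome, as a careful person would: the job done as asked, in the order asked, and still so for the second after the job is handed in, with the robot touching nothing.
It also fails if it takes over 72 s, if anything falls off the work surface, if the arm or the gripper's body presses on something with over 40 N, if the wrist force passes 120 N, or if a joint passes its speed limit or range.

## Working session

There is one attempt and no reset: what is moved stays moved. The work goes in short steps, Python scripts to look and compute and a shell command to move; the robot and the scene stay as the last step left them, time stands still between calls to the robot, and variables do not carry over. Pictures are saved under pics/ and viewed, and the job is handed in when it is done.

```bash
ls; mkdir -p pics; cat > h.py <<'E'
import numpy as np, cv2
from station import manip, viewer, workorder
from scipy.spatial.transform import Rotation as R
def att(s):
    a=np.array(s["attitude"],float)
    return a if a.shape==(3,3) else R.from_quat(a).as_matrix()
def cloud(s):
    z=s["range_z"]; v,u=np.mgrid[:z.shape[0],:z.shape[1]]
    p=np.stack([(u-s["cx"])/s["fx"]*z,(v-s["cy"])/s["fy"]*z,z],-1)
    w=p@att(s).T+np.array(s["origin"]); w[z<=0]=np.nan
    return w
def plane(s,u,v,h):
    d=att(s)@np.array([(u-s["cx"])/s["fx"],(v-s["cy"])/s["fy"],1.]); o=np.array(s["origin"])
    return o+d*(h-o[2])/d[2]
def proj(s,p):
    c=att(s).T@(np.array(p)-np.array(s["origin"])); return s["fx"]*c[0]/c[2]+s["cx"], s["fy"]*c[1]/c[2]+s["cy"]
def snap(n,fn=None):
    s=viewer.snapshot(n)
    if fn: cv2.imwrite("pics/"+fn,cv2.cvtColor(s["img"],cv2.COLOR_RGB2BGR))
    return s
E
python3 - <<'E'
from h import *
import pickle
for n in("top","scene"):
    s=snap(n,n+"0.png"); print(n,s["origin"],s["attitude"],s["fx"],s["cx"],s["cy"])
    pickle.dump(s,open(n+"0.pkl","wb"))
print(manip.sense())
E
```

```text
pics
top [ 0.44806787 -0.1406436   1.31435238] [ 0.71103331 -0.70186591  0.03720471 -0.02077709] 395.8595492652944 283.69308029055657 207.8166056601858
scene [ 1.19611188 -0.96185579  0.85159967] [ 0.84474956  0.29215858 -0.1542119  -0.42102284] 421.6617863866486 276.4029057223793 201.41930539144224
{'t': 0.1, 'q': array([-1.46546308e+00,  5.28375331e-01,  1.43374249e+00,  1.15046895e-05,
        1.18142503e+00, -1.78489947e-01]), 'qd': array([ 0.00154817, -0.00103861, -0.00396668,  0.0002697 , -0.00227705,
       -0.00090066]), 'tau': array([-2.09626160e-05, -4.43303883e+01, -1.78586447e+01, -2.60088955e-04,
        3.92364876e-03, -1.72463848e-05]), 'tcp_pos': array([ 0.17499216, -0.59939361,  0.25544021]), 'tool_rot': array([ 0.70002741,  0.1006975 , -0.69996946,  0.0993197 ]), 'force': array([ 0.07270425,  0.12230033, -0.22268396]), 'ft_torque': array([-0.0266367 , -0.01604422,  0.03342844]), 'finger_gap': 1.000061339377915}
```

View pics/top0.png

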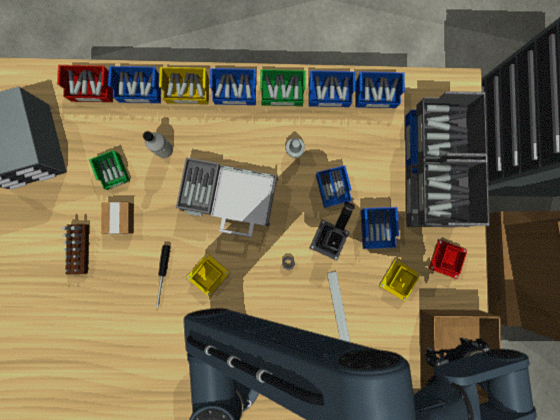

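View pics/scene0.png

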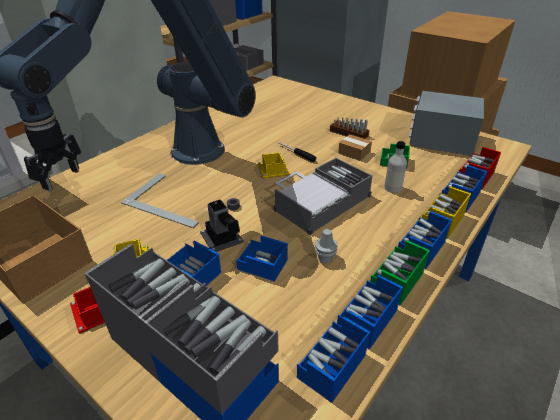

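The top view has +x up and +y to the left. The case is at about px (228,193), with the flap's pull bar at (238,233). The black holder and scanner are at (330,235). The yellow look-alikes (207,274) and (400,279) and the red one (449,258) have the wrong colour. I'll confirm in an enlarged crop and measure.

```bash
python3 - <<'E'
from h import *
import pickle
s=pickle.load(open("top0.pkl","rb"))
im=cv2.cvtColor(s["img"],cv2.COLOR_RGB2BGR)
c=cv2.resize(im[140:290,160:410],None,fx=3.2,fy=3.2,interpolation=cv2.INTER_CUBIC)
for i in range(160,410,25): cv2.putText(c,str(i),(int((i-160)*3.2),10),0,.4,(0,0,255),1)
for i in range(140,290,25): cv2.putText(c,str(i),(0,int((i-140)*3.2)+10),0,.4,(0,0,255),1)
cv2.imwrite("pics/crop0.png",c)
w=cloud(s)
z=w[...,2]
# case region
sub=np.zeros(z.shape,bool); sub[150:250,170:285]=1
for lo,hi in((.05,.07),(.075,.095),(.045,.1)):
    m=((z>lo)&(z<hi)&sub).astype(np.uint8); n,l,st,ce=cv2.connectedComponentsWithStats(m)
    for i in range(1,n):
        if st[i,4]>40:
            p=w[l==i]; r=cv2.minAreaRect((p[:,:2]*1000).astype(np.float32)); print(lo,hi,st[i],r, p[:,2].mean())
sub[:]=0; sub[195:265,300:365]=1
for lo,hi in((.035,.06),(.06,.1),(.1,.2),):
    m=((z>lo)&(z<hi)&sub).astype(np.uint8); n,l,st,ce=cv2.connectedComponentsWithStats(m)
    for i in range(1,n):
        if st[i,4]>15:
            p=w[l==i]; r=cv2.minAreaRect((p[:,:2]*1000).astype(np.float32)); print('H',lo,hi,st[i],r, p[:,2].mean(),p[:,2].max())
E
```

```text
0.05 0.07 [179 160  38  51 920] ((619.4989013671875, 105.11154174804688), (92.10163116455078, 149.36883544921875), 80.28113555908203) 0.06225890487560567
0.05 0.07 [ 210  165   65   72 2823] ((570.7520141601562, -32.36070251464844), (179.02703857421875, 209.7700958251953), 80.54417419433594) 0.06529268398109322
0.05 0.07 [185 209  19   7  68] ((533.1300048828125, 115.26493835449219), (60.368408203125, 11.959056854248047), 80.49713897705078) 0.0572978010363521
0.075 0.095 [176 157  43  57 361] ((618.0498657226562, 102.61769104003906), (106.11656951904297, 160.04843139648438), 80.43804168701172) 0.08465835877800736
0.075 0.095 [266 173  11  51  87] ((580.0872192382812, -129.1472625732422), (5.017867565155029, 160.3748016357422), 80.46002960205078) 0.08581484744243047
0.045 0.1 [ 176  157  101   80 5014] ((578.6917724609375, 15.459197998046875), (290.3595886230469, 209.8301544189453), 80.71138000488281) 0.06738340306118075
H 0.035 0.06 [363 208   2  31  40] ((507.03729248046875, -427.7554016113281), (96.2893295288086, 2.1797916889190674), 2.858638048171997) 0.04454321913342298 0.05925140011343455
H 0.035 0.06 [317 225  21  30 124] ((453.8464050292969, -320.81219482421875), (68.30215454101562, 76.20455932617188), 66.80854797363281) 0.04638693773849602 0.05982296632584405
H 0.06 0.1 [322 230   7  16  24] ((459.54248046875, -299.68316650390625), (4.546134948730469, 48.99672317504883), 73.25318145751953) 0.07830515127149164 0.0986884084243751
H 0.1 0.2 [324 201  31  49 602] ((497.6051940917969, -339.0240783691406), (46.56793975830078, 149.53248596191406), 67.60636138916016) 0.12693394704366587 0.14677799358971733
```

View pics/crop0.png

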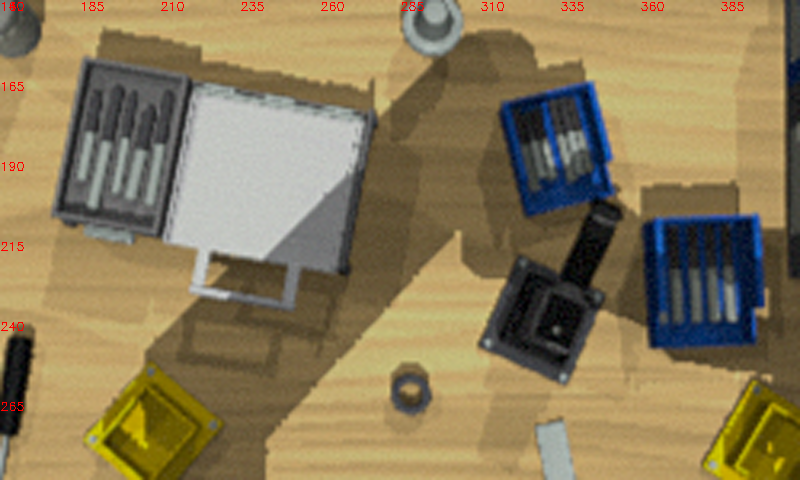

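The crop confirms it: the black holder with the black scanner is at (327,240) with its handle to the upper right, and the neighbours in that shape are yellow. Next I'll fit the flap plane, the bar and the tool yaw.

```bash
cat >> h.py <<'E'
YAW=-0.166; C0=np.array([.603,.0117])
def case2w(p,yaw=YAW,c=C0):
    c_,s_=np.cos(yaw),np.sin(yaw); return np.array([c[0]+c_*p[0]-s_*p[1],c[1]+s_*p[0]+c_*p[1],p[2]])
def w2case(P,yaw=YAW,c=C0):
    c_,s_=np.cos(yaw),np.sin(yaw); d=np.asarray(P)[...,:2]-c
    return np.stack([c_*d[...,0]+s_*d[...,1],-s_*d[...,0]+c_*d[...,1],np.asarray(P)[...,2]],-1)
def toolyaw(q):
    m=R.from_quat(q).as_matrix(); return np.arctan2(m[1,1],m[0,1]), m
E
python3 - <<'E'
from h import *
import pickle
for n in("top0","scene0"):
    s=pickle.load(open(n+".pkl","rb")); w=cloud(s); k=w2case(w)*1000
    f=(abs(k[...,0]+5)<60)&(abs(k[...,1]+50)<75)&(k[...,2]>50)&(k[...,2]<110)
    p=k[f]; A=np.c_[p[:,0]-70,p[:,1]+50,np.ones(len(p))]; c=np.linalg.lstsq(A,p[:,2],rcond=None)[0]; print(n,'flap slope',c,len(p))
    b=(abs(k[...,0]+124)<14)&(abs(k[...,1]+50)<36)&(k[...,2]>35)&(k[...,2]<110)
    p=k[b]; print('bar',len(p),np.median(p,0) if len(p) else 0, np.round(p[:12]) )
    sheet=(abs(k[...,1]+50)<80)&(k[...,2]>50)&(k[...,2]<110); print(k[sheet][:,0].min())
q=manip.sense()["tool_rot"]; y,m=toolyaw(q); print(y,m.round(3))
E
```

```text
top0 flap slope [-1.30746630e-02  2.70523142e-03  6.45192036e+01] 1774
bar 68 [-124.88056527  -49.86965617   69.11149992] [[-121.  -14.   65.]
 [-124.  -16.   72.]
 [-123.  -18.   70.]
 [-123.  -21.   68.]
 [-122.  -25.   71.]
 [-122.  -27.   66.]
 [-121.  -30.   67.]
 [-120.  -33.   61.]
 [-127.  -16.   67.]
 [-126.  -19.   68.]
 [-126.  -23.   74.]
 [-125.  -25.   69.]]
-318.93857138091744
scene0 flap slope [-1.62237820e-02 -3.64096291e-03  6.26691182e+01] 996
bar 47 [-121.66618755  -48.846205     66.38968174] [[-124.  -20.   69.]
 [-124.  -16.   68.]
 [-121.  -14.   68.]
 [-127.  -27.   67.]
 [-124.  -25.   67.]
 [-120.  -24.   68.]
 [-119.  -20.   67.]
 [-127.  -37.   67.]
 [-120.  -38.   71.]
 [-123.  -31.   66.]
 [-119.  -30.   67.]
 [-124.  -21.   62.]]
-1487.0112577698742
-1.2869771697021153 [[-0.     0.28  -0.96 ]
 [ 0.002 -0.96  -0.28 ]
 [-1.    -0.002 -0.   ]]
```

```bash
python3 -m crank '[0.35,297,583,0,1.121, 0.35,297,583,0,1.121, 0.35,297,583,0,1.121, 0.35,297,583,0,1.121, 0.35,297,583,0,1.121, 0.35,297,583,0,1.121, 0.35,297,583,0,1.121, 0.35,297,583,0,1.121, 0.35,297,583,0,1.121, 0.35,297,583,0,1.121]' 30
```

```text
t: 1.35
tcp_pos: [0.4593, -0.0411, 0.2563]
tool_rot: [-0.54, -0.457, 0.54, -0.457]
force: [0.4, -1.2, 0.3]
finger_gap: 0.355
```

```bash
python3 -m crank '[0.35,0,0,0,0, 0.35,0,0,0,0]' 30; python3 - <<'E'
from h import *
s=manip.sense(); print(s["tcp_pos"],toolyaw(s["tool_rot"])[0],s["q"])
print("need",(case2w((-.124,-.05,.07))-s["tcp_pos"])*1000, -0.166-toolyaw(s["tool_rot"])[0])
E
```

```text
t: 1.6
tcp_pos: [0.4583, -0.0429, 0.256]
tool_rot: [-0.539, -0.457, 0.54, -0.457]
force: [0.5, -0.0, 0.2]
finger_gap: 0.351
[ 0.45829842 -0.04294847  0.25599657] -0.1646184306099986 [-3.36634077e-01  3.07857364e-01  1.83079406e+00 -6.82361787e-04
  1.00394350e+00 -1.71649158e-01]
need [  14.14419864   25.82538855 -185.99656526] -0.0013815693900014192
```

```bash
python3 -m crank '[0.35,14,26,-60,0, 0.35,14,26,-110,0, 0.35,14,26,-130,0, 0.35,14,26,-130,0]' 30; python3 - <<'E'
from h import *
s=manip.sense(); print(s["tcp_pos"],toolyaw(s["tool_rot"])[0],s["force"]); snap("scene","a1.png"); t=snap("top")
import pickle
im=cv2.cvtColor(t["img"],cv2.COLOR_RGB2BGR)[140:290,160:410]; cv2.imwrite("pics/a1t.png",cv2.resize(im,None,fx=3,fy=3))
s=cv2.imread("pics/a1.png")[120:280,220:440]; cv2.imwrite("pics/a1s.png",cv2.resize(s,None,fx=3.5,fy=3.5))
E
```

```text
t: 2.1
tcp_pos: [0.4712, -0.0186, 0.1248]
tool_rot: [-0.54, -0.457, 0.541, -0.455]
force: [-0.0, -1.1, -0.2]
finger_gap: 0.35
[ 0.47124    -0.01864612  0.12484423] -0.16940108281343577 [-0.00639068 -1.09897837 -0.22849747]
```

View pics/a1s.png

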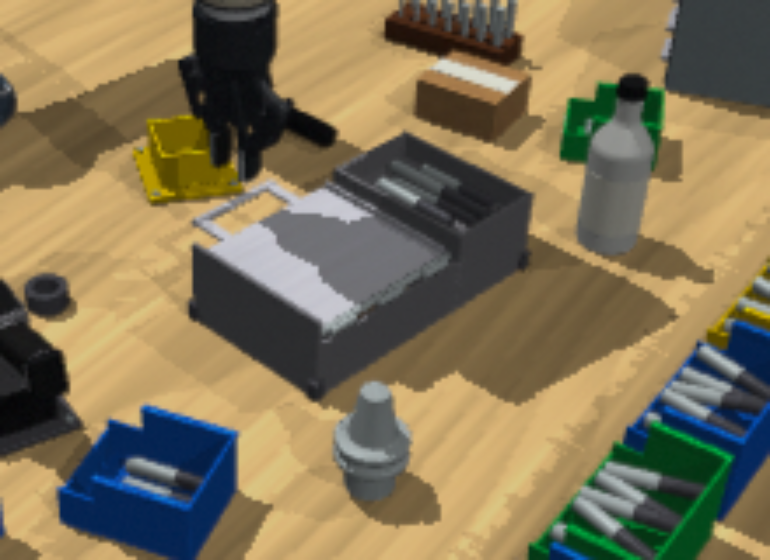

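The jaws straddle the bar from above, with the tips at about (218,160) and (248,172) in this crop. I'll descend and grip.

```bash
python3 -m crank '[0.35,1,2,-30,0, 0.35,1,2,-56,0, 0.35,1,2,-56,0, 0.35,1,2,-56,0]' 30; python3 -m crank '[0,0,0,0,0, 0,0,0,0,0, 0,0,0,0,0, 0,0,0,0,0]' 30;  python3 - <<'E'
from h import *
s=manip.sense(); print(s["tcp_pos"],s["force"],s["finger_gap"]*85, w2case(s["tcp_pos"]))
s=snap("scene"); im=cv2.cvtColor(s["img"],cv2.COLOR_RGB2BGR)[120:280,220:440]; cv2.imwrite("pics/a2s.png",cv2.resize(im,None,fx=3.5,fy=3.5))
E
```

```text
t: 2.7
tcp_pos: [0.4746, -0.0157, 0.0717]
tool_rot: [0.54, 0.456, -0.539, 0.457]
force: [-0.1, -0.1, 0.3]
finger_gap: 0.355
t: 3.2
tcp_pos: [0.4712, -0.0148, 0.0708]
tool_rot: [-0.538, -0.458, 0.541, -0.456]
force: [-5.6, -2.1, 1.1]
finger_gap: 0.088
[ 0.47121517 -0.01475918  0.07075572] [-5.57012598 -2.08630889  1.09649172] 7.492668695117377 [-0.12560118 -0.04787141  0.07075572]
```

View pics/a2s.png

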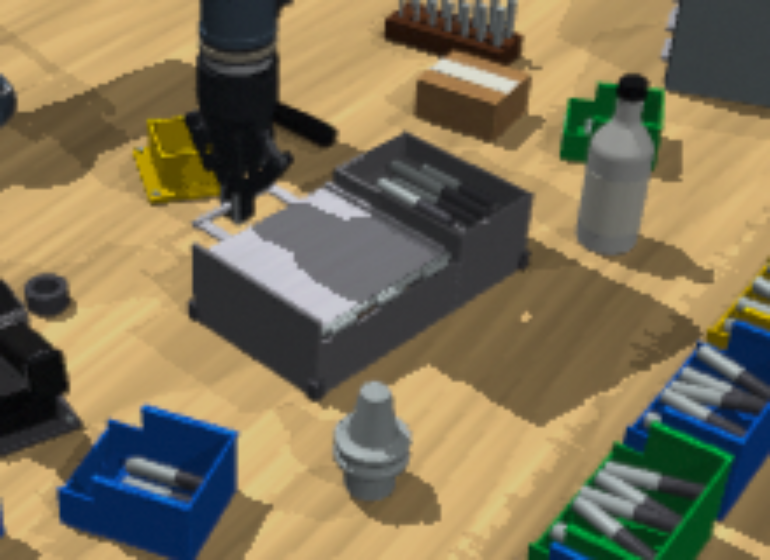

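The bar is held: gap 7.5 mm against a 9 mm bar, at case x ≈ −125.6 as expected. Now the arc table.

```bash
python3 - <<'E'
from h import *
t0=.02
for t in np.arange(.1,1.75,.1): 
    d=195*(np.cos(t0)-np.cos(t)); print(round(t,2), np.round([d*np.cos(YAW),d*np.sin(YAW),195*(np.sin(t)-np.sin(t0))],1))
E
```

```text
0.1 [ 0.9 -0.2 15.6]
0.2 [ 3.8 -0.6 34.8]
0.3 [ 8.6 -1.4 53.7]
0.4 [15.1 -2.5 72. ]
0.5 [23.5 -3.9 89.6]
0.6 [ 33.6  -5.6 106.2]
0.7 [ 45.2  -7.6 121.7]
0.8 [ 58.3  -9.8 136. ]
0.9 [ 72.7 -12.2 148.8]
1.0 [ 88.4 -14.8 160.2]
1.1 [105.  -17.6 169.9]
1.2 [122.6 -20.5 177.8]
1.3 [140.8 -23.6 184. ]
1.4 [159.6 -26.7 188.3]
1.5 [178.7 -29.9 190.6]
1.6 [197.9 -33.2 191. ]
1.7 [217.1 -36.4 189.5]
```

```bash
python3 -m crank '[0,-1,0,8,0, 0,-1,0,16,0, 0,0,0,25,0, 0,2,-1,35,0, 0,4,-1,44,0, 0,7,-1,54,0, 0,10,-2,63,0, 0,13,-2,72,0, 0,17,-3,81,0, 0,17,-3,81,0]' 30; python3 - <<'E'
from h import *
s=manip.sense(); k=w2case(s["tcp_pos"])*1000;print(k,s["force"],s["finger_gap"]*85); d=[70-k[0],k[2]-6-59.5]; print(np.hypot(*d),np.arctan2(d[1],d[0]))
s=snap("scene"); im=cv2.cvtColor(s["img"],cv2.COLOR_RGB2BGR)[90:250,220:440]; cv2.imwrite("pics/a3s.png",cv2.resize(im,None,fx=3.5,fy=3.5))
E
```

```text
t: 4.5
tcp_pos: [0.4899, -0.0179, 0.1525]
tool_rot: [-0.539, -0.457, 0.54, -0.457]
force: [-6.1, -1.1, 2.5]
finger_gap: 0.093
[-106.63600394  -47.91743367  152.46168284] [-6.09776423 -1.11522967  2.48066863] 7.871584210228345
196.8822291852012 0.45748587265060303
```

View pics/a3s.png

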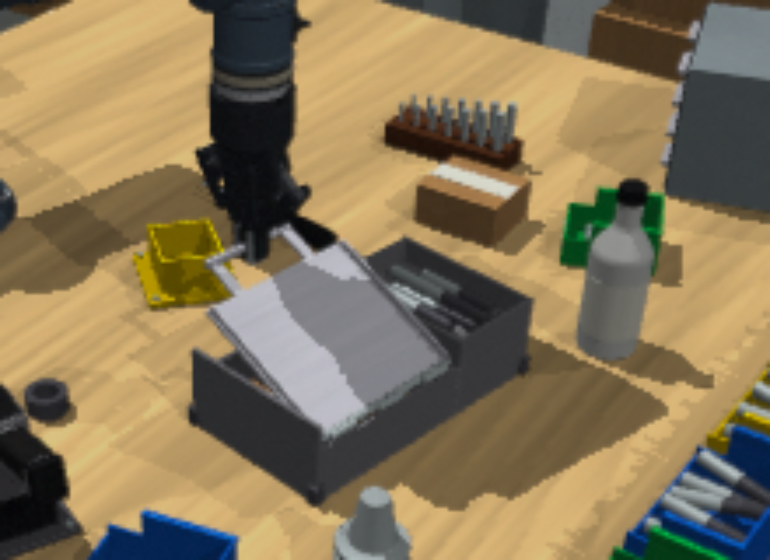

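The flap is rising with the bar: 0.46 rad at a radius of 197 mm. Continuing the arc.

```bash
python3 -m crank '[0,6,-1,13,0, 0,14,-2,24,0, 0,25,-4,40,0, 0,38,-6,54,0, 0,53,-9,67,0, 0,68,-11,78,0, 0,85,-14,88,0, 0,103,-17,96,0, 0,121,-20,102,0, 0,121,-20,102,0]' 30; python3 - <<'E'
from h import *
s=manip.sense(); k=w2case(s["tcp_pos"])*1000;print(k,s["force"],s["finger_gap"]*85); d=[70-k[0],k[2]-6-59.5]; print(np.hypot(*d),np.arctan2(d[1],d[0]))
s=snap("scene"); im=cv2.cvtColor(s["img"],cv2.COLOR_RGB2BGR)[60:250,220:440]; cv2.imwrite("pics/a4s.png",cv2.resize(im,None,fx=3,fy=3))
E
```

```text
t: 5.8
tcp_pos: [0.6159, -0.0389, 0.2574]
tool_rot: [0.542, 0.454, -0.537, 0.46]
force: [-0.5, -0.4, 8.3]
finger_gap: 0.09
[ 21.04922913 -47.76826689 257.43056289] [-0.47057675 -0.38277309  8.30556813] 7.686388111221761
198.0745287546127 1.3210758741818924
```

View pics/a4s.png

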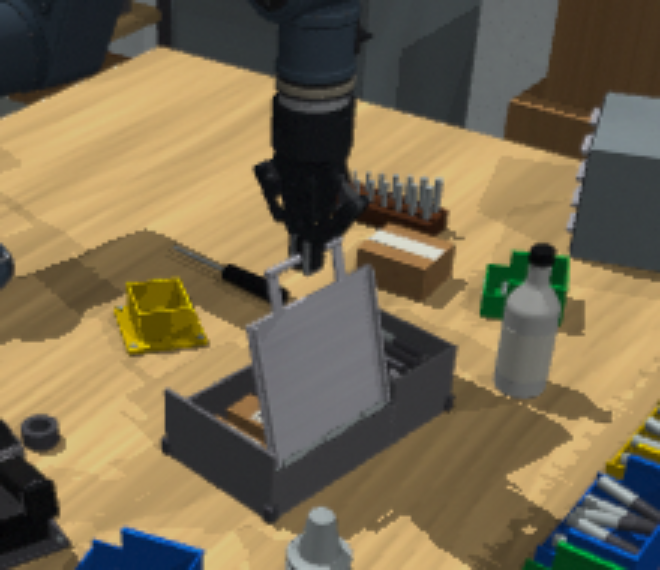

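```bash
python3 -m crank '[0,7,-1,3,0, 0,15,-2,4,0, 0,24,-4,6,0, 0,34,-6,7,0, 0,44,-7,7,0, 0,54,-9,7,0, 0,63,-10,6,0, 0,68,-11,6,0, 0,68,-11,6,0]' 30; python3 - <<'E'
from h import *
s=manip.sense(); k=w2case(s["tcp_pos"])*1000;print(k,s["force"],s["finger_gap"]*85); d=[70-k[0],k[2]-6-59.5]; print(np.hypot(*d),np.arctan2(d[1],d[0]))
E
```

```text
t: 6.98
tcp_pos: [0.6826, -0.0499, 0.2612]
tool_rot: [0.541, 0.455, -0.538, 0.459]
force: [0.8, -1.9, 5.5]
finger_gap: 0.088
[ 88.64560801 -47.63301766 261.15758282] [ 0.77174841 -1.9200872   5.51276864] 7.491735221172265
196.54401139236873 1.6658065465741705
```

The flap is at 1.67 rad. Release, rise, and move over the scanner (grip at about (457,−322), handle yaw −22.7°, so jaw yaw 1.175).

```bash
python3 -m crank '[0.35,0,0,0,0, 0.35,0,0,0,0, 0.35,0,0,25,0, 0.35,0,0,60,0, 0.35,0,0,60,0]' 30;  python3 -m crank '[1,-30,-36,0,0.0, 1,-70,-90,0,0.15, 1,-110,-140,0,0.34, 1,-150,-190,0,0.52, 1,-190,-230,0,0.7, 1,-225,-272,0,0.88, 1,-225,-272,0,1.06, 1,-225,-272,0,1.24, 1,-225,-272,0,1.34, 1,-225,-272,0,1.34]' 30; python3 - <<'E'
from h import *
import pickle
s=manip.sense(); print(s["tcp_pos"],toolyaw(s["tool_rot"])[0],s["q"],s["force"])
for n in("top","scene"):
    t=snap(n,n+"1.png"); pickle.dump(t,open(n+"1.pkl","wb"))
    im=cv2.cvtColor(t["img"],cv2.COLOR_RGB2BGR); im=im[140:270,160:350] if n=="top" else im[80:260,200:420]
    cv2.imwrite("pics/b_%s.png"%n,cv2.resize(im,None,fx=4 if n=="top" else 3.2,fy=4 if n=="top" else 3.2,interpolation=cv2.INTER_CUBIC))
E
```

```text
t: 7.6
tcp_pos: [0.6814, -0.0491, 0.3225]
tool_rot: [0.541, 0.455, -0.538, 0.459]
force: [0.8, -0.6, -0.3]
finger_gap: 0.35
t: 8.85
tcp_pos: [0.4542, -0.3205, 0.318]
tool_rot: [0.14, 0.694, -0.139, 0.692]
force: [0.0, 0.3, -0.4]
finger_gap: 0.993
[ 0.45424659 -0.32053637  0.31803054] 1.1724142680438667 [-8.15618141e-01  3.66598173e-01  1.52979169e+00  2.24570200e-04
  1.24755676e+00 -1.98810518e+00] [ 0.01257905  0.28551522 -0.37447397]
```

View pics/b_top.png

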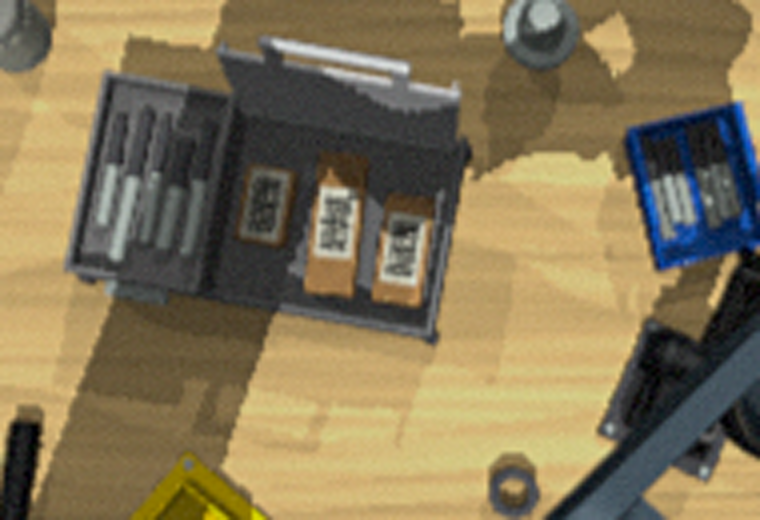

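View pics/b_scene.png

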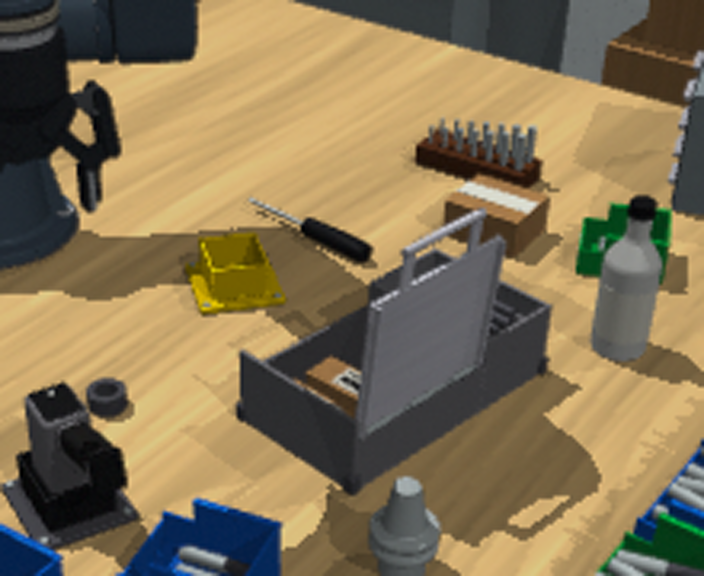

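The flap stands open. The three cartons in the top crop are short (265,205), long (335,225) in the middle and mid (402,250). The middle one is longest, and its label is at full-image px (243.5,195). I'll measure it on the plane z = 0.037.

```bash
cat > meas.py <<'E'
from h import *
import pickle
s=pickle.load(open("top1.pkl","rb"))
im=s["img"]; w=cloud(s); z=w[...,2]
hsv=cv2.cvtColor(im,cv2.COLOR_RGB2HSV)
k=w2case(w)*1000
inside=(abs(k[...,0])<72)&(abs(k[...,1]+50)<88)&(z>.022)&(z<.052)
n,l,st,ce=cv2.connectedComponentsWithStats(inside.astype(np.uint8),connectivity=4)
for i in range(1,n):
    if st[i,4]<60: continue
    p=w[l==i]; print(st[i],'rect',cv2.minAreaRect((p[:,:2]*1000).astype(np.float32)),np.median(p[:,2]))
    v,u=np.where(l==i)
    # colour/brightness split : cardboard saturated -> brown ; label = rest
    sat=hsv[v,u,1]; lab=(sat<75)
    q=np.array([plane(s,a,b,.037)[:2]*1000 for a,b in zip(u[lab],v[lab])],np.float32)
    pall=np.array([plane(s,a,b,.037)[:2]*1000 for a,b in zip(u,v)],np.float32)
    print('  planar carton',cv2.minAreaRect(pall)); 
    if len(q)>5: print('  label',len(q),cv2.minAreaRect(q),np.median(q,0),q.mean(0))
E
python3 meas.py
```

```text
[236 177  16  37 450] rect ((593.3265380859375, -38.71744155883789), (40.01095199584961, 115.52275848388672), 84.64965057373047) 0.03799027196944127
  planar carton ((592.8115234375, -39.124080657958984), (40.776947021484375, 115.90211486816406), 84.79291534423828)
  label 168 ((607.6835327148438, -38.25315856933594), (34.75092697143555, 87.12602996826172), 83.0356216430664) [593.12274 -37.9439 ] [593.82056  -38.773235]
[218 181  16  21 249] rect ((606.853759765625, 18.984315872192383), (40.465362548828125, 61.48709487915039), 81.22821807861328) 0.03784728708293916
  planar carton ((606.580322265625, 18.360565185546875), (41.39204025268555, 63.08433532714844), 81.07376861572266)
  label 176 ((607.7518310546875, 20.960084915161133), (35.8505973815918, 61.57156753540039), 81.23014068603516) [606.9256    18.401623] [606.9836    19.283443]
[253 188  16  28 338] rect ((572.6611328125, -93.41889190673828), (40.1348876953125, 88.04615783691406), 82.2228775024414) 0.037982743682008935
  planar carton ((572.3241577148438, -93.60443115234375), (40.259986877441406, 87.9068603515625), 82.40338134765625)
  label 169 ((572.0684204101562, -91.40438842773438), (35.9150505065918, 57.41623306274414), 82.34071350097656) [571.2495   -92.927734] [571.80994 -93.29004]
```

```bash
python3 - <<'E'
from h import *
import pickle
s=pickle.load(open("top1.pkl","rb")); im=s["img"]
# rectify: sample image on plane z=.037 in carton frame, 4px/mm
yaw=np.radians(-5.3); c=np.array([.5931,-.0389]); sc=5
H,W=70*sc,140*sc
xs=(np.arange(W)/sc-70)/1000; ys=(35-np.arange(H)/sc)/1000
X,Y=np.meshgrid(xs,ys); P=np.stack([c[0]+np.cos(yaw)*X-np.sin(yaw)*Y,c[1]+np.sin(yaw)*X+np.cos(yaw)*Y,np.full(X.shape,.037)],-1)
q=(P-np.array(s["origin"]))@att(s); mu=(s["fx"]*q[...,0]/q[...,2]+s["cx"]).astype(np.float32); mv=(s["fy"]*q[...,1]/q[...,2]+s["cy"]).astype(np.float32)
r=cv2.remap(im,mu,mv,cv2.INTER_LINEAR)
cv2.imwrite("pics/rect.png",cv2.cvtColor(r,cv2.COLOR_RGB2BGR))
# blueness ratio: label is neutral, cardboard brown
f=r.astype(float); b=f[...,2]/(f[...,0]+1)
cx=b[15*sc:55*sc].mean(0) if 0 else b[int(22*sc):int(48*sc)].mean(0); cy=b[:,45*sc:95*sc].mean(1)
print('x',[(int(xs[i]*1000),round(cx[i],2)) for i in range(0,W,20)])
print('y',[(int(ys[i]*1000),round(cy[i],2)) for i in range(0,H,15)])
E
```

```text
x [(-70, np.float64(0.97)), (-66, np.float64(1.02)), (-62, np.float64(0.82)), (-58, np.float64(0.47)), (-54, np.float64(0.45)), (-50, np.float64(0.46)), (-46, np.float64(0.46)), (-42, np.float64(0.46)), (-38, np.float64(0.46)), (-34, np.float64(0.46)), (-30, np.float64(0.66)), (-26, np.float64(0.88)), (-22, np.float64(0.9)), (-18, np.float64(0.9)), (-14, np.float64(0.91)), (-10, np.float64(0.91)), (-6, np.float64(0.9)), (-2, np.float64(0.91)), (2, np.float64(0.91)), (6, np.float64(0.91)), (10, np.float64(0.91)), (14, np.float64(0.91)), (18, np.float64(0.91)), (22, np.float64(0.91)), (26, np.float64(0.85)), (30, np.float64(0.56)), (34, np.float64(0.41)), (38, np.float64(0.42)), (42, np.float64(0.46)), (46, np.float64(0.48)), (50, np.float64(0.43)), (54, np.float64(0.5)), (58, np.float64(0.8)), (62, np.float64(0.98)), (66, np.float64(0.97))]
y [(35, np.float64(0.74)), (32, np.float64(0.95)), (29, np.float64(0.99)), (26, np.float64(1.02)), (23, np.float64(0.96)), (20, np.float64(0.67)), (17, np.float64(0.61)), (14, np.float64(0.81)), (11, np.float64(0.89)), (8, np.float64(0.91)), (5, np.float64(0.92)), (2, np.float64(0.92)), (-1, np.float64(0.91)), (-4, np.float64(0.91)), (-7, np.float64(0.91)), (-10, np.float64(0.92)), (-13, np.float64(0.87)), (-16, np.float64(0.67)), (-19, np.float64(0.51)), (-22, np.float64(0.72)), (-25, np.float64(0.98)), (-28, np.float64(0.99)), (-31, np.float64(1.0)), (-34, np.float64(0.97))]
```

View pics/rect.png

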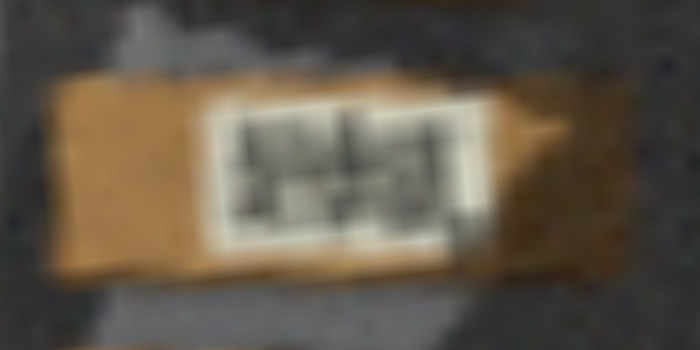

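Carton 115.5×40 mm, centre/label (593,−39), yaw −5.3°, label centred. Cross-checking the scanner pose in the scene view before descending.

```bash
python3 - <<'E'
from h import *
import pickle
s=pickle.load(open("scene0.pkl","rb")); w=cloud(s)
yaw=np.radians(-22.7); o=np.array([.4537,-.3209])
for nm in("scene0","top0"):
    s=pickle.load(open(nm+".pkl","rb")); w=cloud(s)
    k=w2case(w,yaw,o)*1000
    m=(abs(k[...,1])<60)&(k[...,0]>-60)&(k[...,0]<150)&(k[...,2]>100)&(k[...,2]<160)
    p=k[m]; h=p[p[:,0]<27]; t=h[h[:,2]>118]
    print(nm,len(p),'head y',np.percentile(h[:,1],[1,99]),'x',np.percentile(h[:,0],[1,]),'topz',np.median(t[:,2]), 'handle y',np.percentile(p[p[:,0]>60][:,1],[2,98]),'xmax',np.percentile(p[:,0],99),
     'handle axis', np.polyfit(p[p[:,0]>40][:,0],p[p[:,0]>40][:,1],1))
s=manip.sense(); print(s["tcp_pos"]*1000)
E
python3 -m crank '[1,0,0,0,0, 1,0,0,0,0]'
```

```text
scene0 554 head y [-23.70764142  20.46803476] x [-19.45070005] topz 123.41258590537285 handle y [-15.10981235  12.66861284] xmax 123.97980145377768 handle axis [  0.07998568 -11.893189  ]
top0 602 head y [-22.67722331  22.719887  ] x [-26.80737551] topz 124.82442567190589 handle y [-13.63032008  14.3853229 ] xmax 117.53438305470921 handle axis [0.01375132 0.41138163]
[ 454.51556272 -320.63977789  318.46487222]
t: 9.2
tcp_pos: [0.4548, -0.3209, 0.3192]
tool_rot: [0.14, 0.693, -0.139, 0.693]
force: [1.0, 0.2, -0.3]
finger_gap: 0.998
```

```bash
python3 -m crank '[1,1,-1,-60,0, 1,1,-1,-120,0, 1,1,-1,-160,0, 1,1,-1,-160,0, 1,1,-1,-160,0]'; python3 - <<'E'
from h import *
s=manip.sense(); print(s["tcp_pos"]*1000,toolyaw(s["tool_rot"])[0],s["force"])
E
```

```text
t: 9.82
tcp_pos: [0.4567, -0.323, 0.1607]
tool_rot: [0.139, 0.692, -0.14, 0.694]
force: [-0.2, -0.9, 1.4]
finger_gap: 1.002
[ 456.66402129 -322.96810011  160.69743024] 1.1739073484861753 [-0.24016518 -0.88706446  1.41689726]
```

```bash
python3 -m crank '[1,1,0,-30,0, 1,1,0,-60,0, 1,1,0,-60,0, 1,1,0,-60,0]'; python3 -m crank '[0.4,0,0,0,0, 0.4,0,0,0,0, 0.4,0,0,0,0, 0.3,0,0,0,0, 0.3,0,0,0,0]' 35; python3 - <<'E'
from h import *
s=manip.sense(); print(s["tcp_pos"]*1000,toolyaw(s["tool_rot"])[0],s["force"],s["ft_torque"],s["finger_gap"]*85)
E
```

```text
t: 10.32
tcp_pos: [0.4579, -0.3232, 0.1014]
tool_rot: [0.139, 0.692, -0.14, 0.694]
force: [-0.1, -0.7, 0.1]
finger_gap: 1.0
t: 10.95
tcp_pos: [0.4571, -0.3228, 0.1004]
tool_rot: [0.139, 0.693, -0.14, 0.694]
force: [-1.1, -0.9, 5.2]
finger_gap: 0.535
[ 457.12417388 -322.79510468  100.38756042] 1.174127615667646 [-1.11646512 -0.86361415  5.21388393] [0.04540242 0.11089167 0.02935876] 45.4780118428655
```

Gripped (45.5 mm). Lifting straight out.

```bash
python3 -m crank '[0.3,0,0,5,0, 0.3,0,0,15,0, 0.3,0,0,30,0, 0.3,0,0,50,0, 0.3,0,0,80,0, 0.3,0,0,115,0, 0.3,0,0,145,0, 0.3,0,0,155,0, 0.3,0,0,155,0]' 35; python3 - <<'E'
from h import *
s=manip.sense(); print(s["tcp_pos"]*1000,toolyaw(s["tool_rot"])[0],s["force"],s["ft_torque"],s["finger_gap"]*85)
t=snap("scene"); im=cv2.cvtColor(t["img"],cv2.COLOR_RGB2BGR)[60:260,120:380]; cv2.imwrite("pics/c1.png",cv2.resize(im,None,fx=3,fy=3))
E
```

```text
t: 12.08
tcp_pos: [0.4567, -0.322, 0.2549]
tool_rot: [0.139, 0.693, -0.14, 0.694]
force: [0.2, 0.4, -1.6]
finger_gap: 0.533
[ 456.7324534  -322.00680983  254.85814459] 1.1740446083338703 [ 0.17085868  0.36554497 -1.60574914] [0.09176064 0.01562858 0.00431606] 45.310465063609136
```

View pics/c1.png

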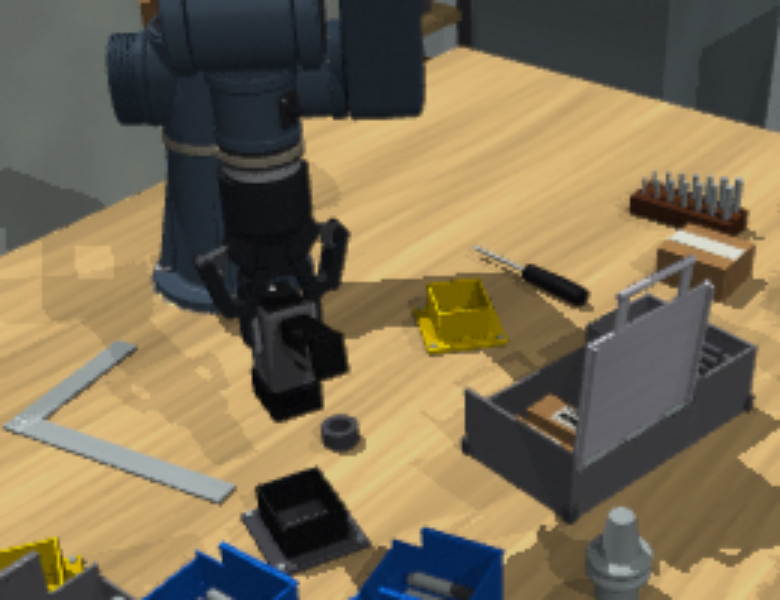

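```bash
python3 -m crank '[0.3,0,0,0,-0.12, 0.3,10,20,0,-0.28, 0.3,20,40,0,-0.44, 0.3,35,70,0,-0.6, 0.3,50,100,0,-0.76, 0.3,65,135,0,-0.92, 0.3,82,170,0,-1.08, 0.3,98,205,0,-1.2, 0.3,112,235,0,-1.267, 0.3,120,250,0,-1.267]' 35;  python3 -m crank '[0.3,0,0,0,0, 0.3,0,0,0,0]' 35; python3 - <<'E'
from h import *
s=manip.sense(); print(s["tcp_pos"]*1000,toolyaw(s["tool_rot"])[0],s["force"],s["ft_torque"],s["finger_gap"]*85)
E
```

```text
t: 13.38
tcp_pos: [0.5763, -0.0703, 0.2525]
tool_rot: [-0.521, -0.478, 0.523, -0.476]
force: [-0.3, -0.5, -1.7]
finger_gap: 0.536
t: 13.62
tcp_pos: [0.5762, -0.073, 0.2538]
tool_rot: [-0.522, -0.476, 0.523, -0.476]
force: [0.3, -0.2, -2.3]
finger_gap: 0.537
[576.19239898 -72.98703255 253.78765681] -0.09315878454528373 [ 0.28377276 -0.22635463 -2.30386948] [ 0.00749581 -0.03705878  0.02047764] 45.652002975091555
```

```bash
python3 -m crank '[0.3,8,15,0,0, 0.3,16,30,-8,0, 0.3,16,30,-16,0, 0.3,16,30,-16,0, 0.3,16,30,-16,0]' 35; python3 - <<'E'
from h import *
import pickle
s=manip.sense(); print(s["tcp_pos"]*1000,toolyaw(s["tool_rot"])[0],s["force"],s["ft_torque"],s["finger_gap"]*85)
for n in("top","scene"):
    t=snap(n); pickle.dump(t,open(n+"2.pkl","wb"))
    im=cv2.cvtColor(t["img"],cv2.COLOR_RGB2BGR); im=im[120:270,170:360] if n=="top" else im[60:260,200:420]
    cv2.imwrite("pics/d_%s.png"%n,cv2.resize(im,None,fx=4 if n=="top" else 3,fy=4 if n=="top" else 3,interpolation=cv2.INTER_CUBIC))
E
```

```text
t: 14.25
tcp_pos: [0.5926, -0.0423, 0.2381]
tool_rot: [-0.523, -0.476, 0.523, -0.476]
force: [0.0, -0.1, -1.6]
finger_gap: 0.532
[592.58161483 -42.27684304 238.09652287] -0.09309453117561302 [ 0.01794276 -0.14710637 -1.58264641] [ 0.04742608  0.03964535 -0.00678095] 45.17770692155592
```

View pics/d_top.png

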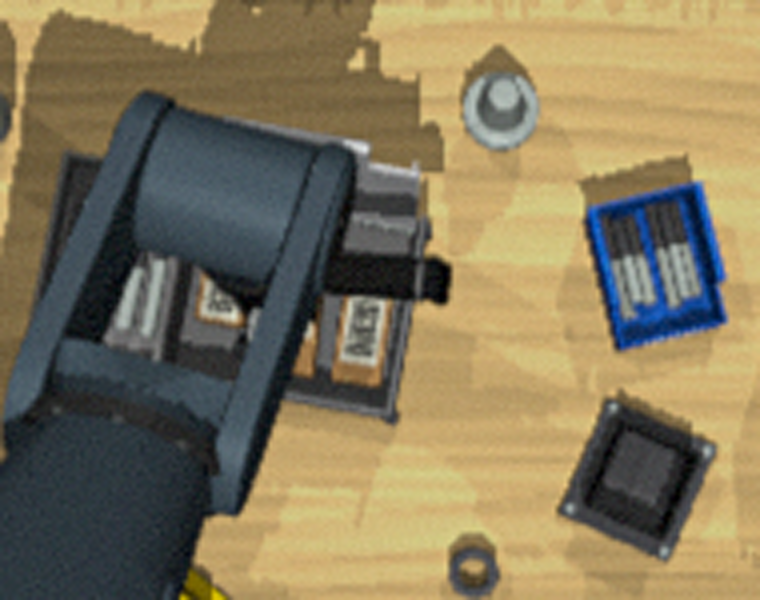

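View pics/d_scene.png

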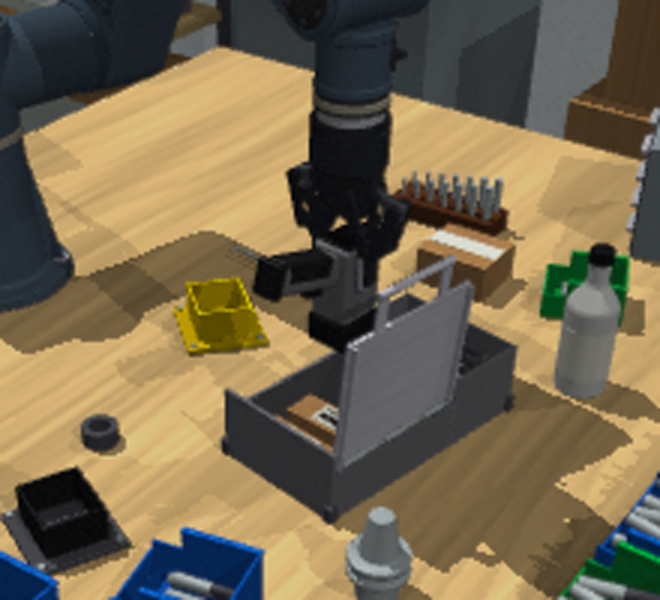

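The top view shows the handle out at (395,278) toward −y. The scene view shows the scanner over the carton, clear of the flap. Next, check for tilt or slip in the grip from the depth.

```bash
python3 - <<'E'
from h import *
import pickle
def ana(nm,yaw,o,z0):
    s=pickle.load(open(nm+".pkl","rb")); w=cloud(s); k=w2case(w,yaw,np.array(o))*1000; k[...,2]-=z0
    m=(abs(k[...,1])<35)&(k[...,0]>-45)&(k[...,0]<140)&(k[...,2]>-12)&(k[...,2]<150)
    p=k[m]; h=p[(p[:,0]>65)&(p[:,0]<115)]
    sat=s["img"][m]
    if len(h)>10:
        # upper envelope per x bin
        xs=np.arange(65,118,6); e=[(x,np.percentile(h[abs(h[:,0]-x)<3][:,2],90)) for x in xs if (abs(h[:,0]-x)<3).sum()>3]
        e=np.array(e); print(nm,'handle n',len(h),'slope deg',np.degrees(np.arctan(np.polyfit(e[:,0],e[:,1],1)[0])),'z',e[:,1].mean().round(1),'centre y fit',np.polyfit(h[:,0],h[:,1],1).round(3),'y',np.percentile(h[:,1],[3,97]).round(1),'xmax',np.percentile(p[:,0],99.5))
    n=p[(p[:,2]<40)]
    if len(n): print('  nose: x',np.percentile(n[:,0],[2,98]).round(1),'y',np.percentile(n[:,1],[2,98]).round(1),'z',np.percentile(n[:,2],[1,2,5]).round(1),len(n))
ana("scene0",np.radians(-22.7),[.4537,-.3209],8)
ana("top0",np.radians(-22.7),[.4537,-.3209],8)
ana("scene2",np.radians(-95.3),[.5930,-.0383],145.7)
ana("top2",np.radians(-95.3),[.5930,-.0383],145.7)
E
```

```text
scene0 handle n 390 slope deg 15.029693252580905 z 127.2 centre y fit [-0.135  8.144] y [-31.8  31.4] xmax 136.9316257513875
  nose: x [-32.2 134.6] y [-34.5  32.3] z [-11.5 -11.4 -10.7] 914
top0 handle n 327 slope deg 12.153746880755584 z 130.4 centre y fit [0.044 4.327] y [-13.5  32.5] xmax 137.79581969467276
  nose: x [-43.5 136.5] y [-33.2  34.5] z [-10.9 -10.7  -9.5] 513
scene2 handle n 183 slope deg 13.778396658522903 z 128.1 centre y fit [-0.099 19.926] y [-8.5 17.8] xmax 122.20835903121699
  nose: x [-20.6  30. ] y [-20.9  27.1] z [0.5 2.6 5.4] 227
top2 handle n 220 slope deg 12.9622100364302 z 131.5 centre y fit [ 0.023 -2.65 ] y [-13.5  14.3] xmax 121.4692212615882
  nose: x [-27.8  27.9] y [-25.3  -8.9] z [5.2 5.6 7. ] 10
```

No slip or tilt: the handle slope and height match the start, and the nose bottom is at z ≈ 146 mm. Descend 9 mm and hold for over a second.

```bash
python3 -m crank '[0.3,0,-1,-5,0, 0.3,0,-1,-9,0, 0.3,0,-1,-9,0, 0.3,0,-1,-9,0]' 35; python3 -c "
from h import *
s=manip.sense(); print(s['tcp_pos']*1000,toolyaw(s['tool_rot'])[0],s['qd'])"; python3 -m crank '[0.3,0,0,0,0, 0.3,0,0,0,0, 0.3,0,0,0,0, 0.3,0,0,0,0, 0.3,0,0,0,0, 0.3,0,0,0,0, 0.3,0,0,0,0, 0.3,0,0,0,0, 0.3,0,0,0,0, 0.3,0,0,0,0]' 35; python3 -m crank '[0.3,0,0,0,0, 0.3,0,0,0,0, 0.3,0,0,0,0, 0.3,0,0,0,0, 0.3,0,0,0,0, 0.3,0,0,0,0]' 35;python3 - <<'E'
from h import *
import pickle
s=manip.sense(); print(s["tcp_pos"]*1000,toolyaw(s["tool_rot"])[0],s["force"],s["qd"].round(3))
t=snap("scene"); w=cloud(t); k=w2case(w,np.radians(-95.3),np.array([.5929,-.0389]))*1000
p=k[(abs(k[...,1])<30)&(abs(k[...,0])<34)&(k[...,2]>110)&(k[...,2]<170)]; print(np.percentile(p[:,2],[1,2,5]),np.percentile(p[:,0],[2,98]),np.percentile(p[:,1],[2,98]))
im=cv2.cvtColor(t["img"],cv2.COLOR_RGB2BGR)[100:260,240:400]; cv2.imwrite("pics/e.png",cv2.resize(im,None,fx=3.7,fy=3.7))
E
```

```text
t: 14.85
tcp_pos: [0.5928, -0.0431, 0.2293]
tool_rot: [-0.523, -0.476, 0.523, -0.476]
force: [0.0, -0.2, -1.6]
finger_gap: 0.533
[592.75149383 -43.10400728 229.25913196] -0.09311241104364022 [ 0.00075665 -0.00373017 -0.00480105 -0.00236044 -0.00043639 -0.00142862]
t: 16.1
tcp_pos: [0.5927, -0.0431, 0.2293]
tool_rot: [0.523, 0.476, -0.523, 0.476]
force: [-0.7, 1.1, -1.4]
finger_gap: 0.533
t: 16.85
tcp_pos: [0.5927, -0.043, 0.2293]
tool_rot: [-0.523, -0.476, 0.523, -0.476]
force: [0.8, -0.3, -2.1]
finger_gap: 0.538
[592.72238481 -43.04735052 229.30592544] -0.09294584574603666 [ 0.78855644 -0.25540983 -2.11396911] [-0.001 -0.001 -0.001 -0.001  0.001  0.001]
[139.16215572 139.5434146  141.77516719] [-18.29926809  30.40233314] [-20.37603184  27.19171647]
```

View pics/e.png

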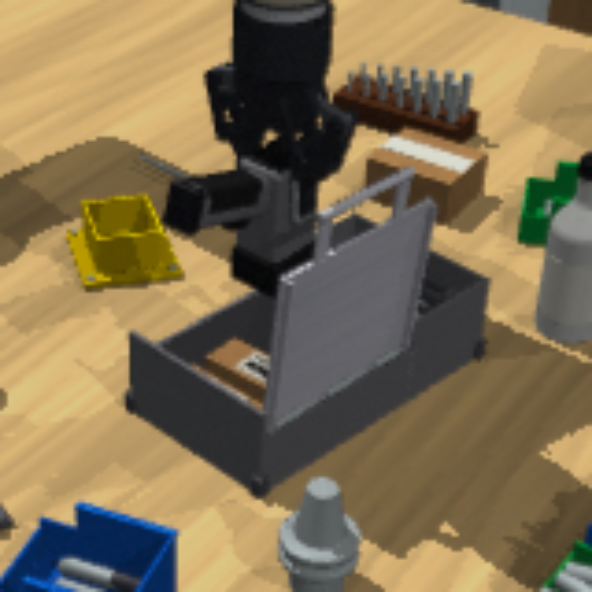

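Held for 2 s at window z ≈ 137–138, i.e. ~100 mm above the label, squarely over it. Now back to the holder along the reverse path.

```bash
python3 -m crank '[0.3,0,0,12,0, 0.3,0,0,26,0, 0.3,-16,-30,26,0, 0.3,-32,-65,26,0.06, 0.3,-48,-100,26,0.2, 0.3,-65,-135,26,0.36, 0.3,-82,-170,26,0.52, 0.3,-98,-205,26,0.68, 0.3,-114,-240,26,0.84, 0.3,-128,-265,26,1.0]' 35;  python3 -m crank '[0.3,-5,-10,0,0.14, 0.3,-7,-15,0,0.267, 0.3,-7,-15,0,0.267, 0.3,-7,-15,0,0.267]' 35; python3 - <<'E'
from h import *
import pickle
s=manip.sense(); print(s["tcp_pos"]*1000,toolyaw(s["tool_rot"])[0],s["force"],s["qd"].round(3),s["finger_gap"]*85)
for n in ("scene","top"):
    t=snap(n); pickle.dump(t,open(n+"3.pkl","wb"))
E
```

```text
t: 18.15
tcp_pos: [0.4645, -0.3101, 0.2568]
tool_rot: [0.228, 0.668, -0.229, 0.67]
force: [0.2, 0.8, -2.1]
finger_gap: 0.536
t: 18.65
tcp_pos: [0.458, -0.323, 0.256]
tool_rot: [0.14, 0.693, -0.14, 0.693]
force: [-1.0, -0.6, -1.5]
finger_gap: 0.533
[ 457.964156   -322.97041483  255.97367759] 1.1724125104132295 [-0.98640941 -0.58317934 -1.53550114] [ 0.005  0.006  0.005 -0.001 -0.002 -0.008] 45.30581893502741
```

```bash
python3 -m crank '[0.3,-1,0,-30,0.002, 0.3,-1,0,-65,0.002, 0.3,-1,0,-95,0.002, 0.3,-1,0,-104,0.002, 0.3,-1,0,-104,0.002, 0.3,-1,0,-104,0.002]' 35; python3 - <<'E'
from h import *
import pickle
s=manip.sense(); print(s["tcp_pos"]*1000,toolyaw(s["tool_rot"])[0],s["force"],s["ft_torque"])
t=snap("scene"); im=cv2.cvtColor(t["img"],cv2.COLOR_RGB2BGR)[120:260,150:300]; cv2.imwrite("pics/f.png",cv2.resize(im,None,fx=4,fy=4))
E
```

```text
t: 19.5
tcp_pos: [0.4575, -0.3237, 0.1526]
tool_rot: [0.138, 0.693, -0.139, 0.694]
force: [0.4, 0.4, -1.3]
finger_gap: 0.538
[ 457.53664814 -323.70968813  152.58094582] 1.176082985743233 [ 0.44895488  0.43187297 -1.27616076] [ 0.01447689 -0.02845614  0.02716887]
```

View pics/f.png

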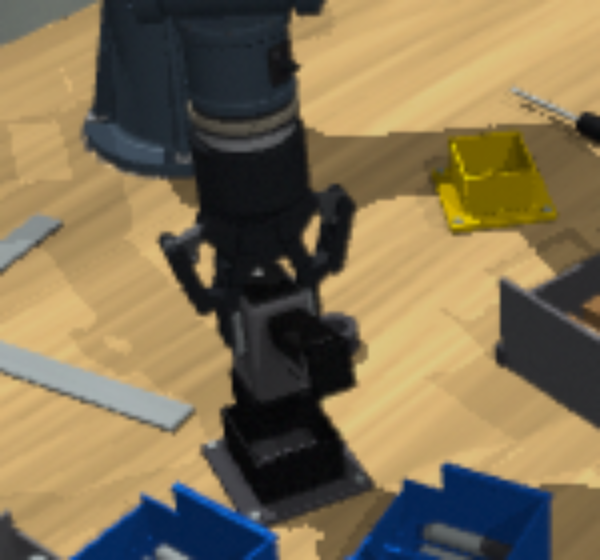

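The scanner nose is just above the black pocket (the pocket at crop px (285,440)). I'll lower it slowly into the pocket, stopping just short of the bottom to read the force.

```bash
python3 -m crank '[0.3,0,1,-10,0, 0.3,0,1,-20,0, 0.3,0,1,-30,0, 0.3,0,1,-38,0, 0.3,0,1,-44,0, 0.3,0,1,-48,0, 0.3,0,1,-49,0, 0.3,0,1,-49,0]' 35; python3 - <<'E'
from h import *
s=manip.sense(); print(s["tcp_pos"]*1000,toolyaw(s["tool_rot"])[0],s["force"],s["ft_torque"])
E
```

```text
t: 20.55
tcp_pos: [0.4568, -0.3222, 0.1024]
tool_rot: [0.139, 0.693, -0.139, 0.693]
force: [-0.9, 0.1, -2.8]
finger_gap: 0.536
[ 456.83472601 -322.15067281  102.42572187] 1.1759892121022164 [-0.93173269  0.06238233 -2.79537465] [ 0.02620447 -0.03695147  0.00112928]
```

```bash
python3 -m crank '[0.3,0,0,-1,0, 0.3,0,0,-1.5,0, 0.3,0,0,-2,0, 0.3,0,0,-2.5,0, 0.3,0,0,-2.5,0]' 35; python3 -c "
from h import *
s=manip.sense(); print(s['tcp_pos']*1000,s['force'])"
```

```text
t: 21.18
tcp_pos: [0.4568, -0.3222, 0.1004]
tool_rot: [0.139, 0.693, -0.139, 0.694]
force: [-1.2, 0.9, 4.4]
finger_gap: 0.533
[ 456.78586228 -322.15542439  100.39720584] [-1.20716415  0.86967999  4.40849555]
```

Contact at the same height as at pickup (100.4 mm), with an upward force of about 4 N. Release slowly, then rise and back away.

```bash
python3 -m crank '[0.6,0,0,0,0, 0.7,0,0,0,0, 0.85,0,0,0,0, 1,0,0,0,0, 1,0,0,0,0, 1,0,0,0,0]' 35; python3 -m crank '[1,0,0,15,0, 1,0,0,40,0, 1,0,0,80,0, 1,0,0,130,0, 1,0,0,180,0, 1,0,0,200,0, 1,-50,-40,200,0, 1,-90,-80,200,0, 1,-120,-130,200,0, 1,-120,-130,200,0]' 35; python3 - <<'E'
from h import *
import pickle
s=manip.sense(); print(s["t"],s["tcp_pos"]*1000,s["force"],s["finger_gap"])
for n in("top","scene"):
    t=snap(n,n+"4.png"); pickle.dump(t,open(n+"4.pkl","wb"))
    w=cloud(t)
    k=w2case(w,np.radians(-22.7),np.array([.4537,-.3209]))*1000
    p=k[(abs(k[...,1])<30)&(k[...,0]>-35)&(k[...,0]<140)&(k[...,2]>100)&(k[...,2]<160)]
    if len(p): print(n,'scanner x',np.percentile(p[:,0],[1,99]),'y',np.percentile(p[:,1],[1,99]),'z99',np.percentile(p[:,2],99),'head z',np.median(p[(p[:,0]<20)][:,2]))
    k=w2case(w)*1000
    p=k[(abs(k[...,1]+50)<35)&(k[...,0]>50)&(k[...,0]<130)&(k[...,2]>235)&(k[...,2]<275)]
    if len(p): m=p[p[:,2]>245]; print(' bar',np.median(m,0), 'angle',np.arctan2(m[:,2].mean()-59.5-2,70-m[:,0].mean()))
E
sed -i 's/top1.pkl/top4.pkl/' meas.py; python3 meas.py | grep rect
```

```text
t: 21.92
tcp_pos: [0.4567, -0.3221, 0.0998]
tool_rot: [0.139, 0.693, -0.139, 0.693]
force: [-0.2, -0.2, 0.6]
finger_gap: 0.998
t: 23.18
tcp_pos: [0.3345, -0.4557, 0.301]
tool_rot: [0.139, 0.693, -0.142, 0.693]
force: [1.3, -0.3, 0.2]
finger_gap: 0.998
23.175 [ 334.54311461 -455.65561835  300.99804158] [ 1.31265645 -0.26531741  0.22035737] 0.9981315843707675
top scanner x [-26.91946611 117.10756826] y [-21.26930499  22.81243155] z99 144.40993419657974 head z 124.3540162957425
 bar [ 88.41693942 -50.14762991 257.5710213 ] angle 1.6655054127047473
scene scanner x [-20.41012981 123.48708928] y [-23.35444033  19.60911948] z99 141.6674007749038 head z 123.23197246821904
 bar [ 92.40665547 -48.97764585 255.37379057] angle 1.6852928061920471
[236 177  16  37 451] rect ((593.48486328125, -38.610591888427734), (40.224788665771484, 115.78148651123047), 84.72132110595703) 0.03824647371787249
[218 181  16  21 244] rect ((607.2322387695312, 18.903980255126953), (40.01469802856445, 62.43726348876953), 81.32260131835938) 0.038271059123627715
[253 188  16  28 340] rect ((572.7536010742188, -93.38632202148438), (40.05399703979492, 88.06558227539062), 82.18352508544922) 0.03803687984854753
```

View pics/scene4.png

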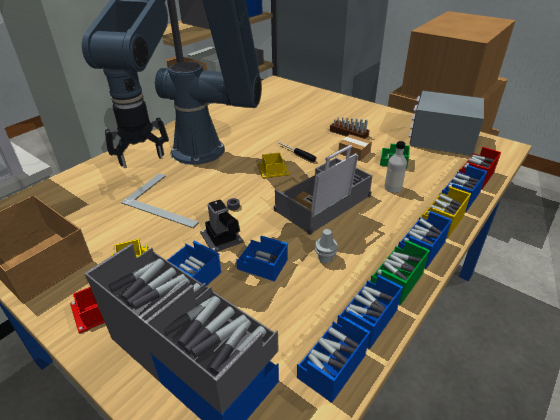

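View pics/top4.png

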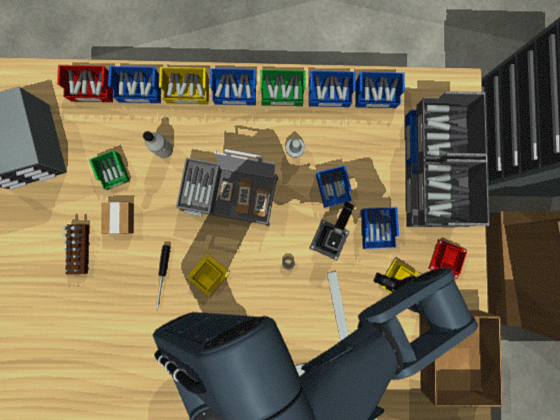

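The scanner stands nose down in the black holder (top view (328,237)), the flap is open, and the cartons and bench items have not moved. The arm is clear of everything, so I'm handing in.

```bash
python3 -m crank '[1,0,0,0,0, 1,0,0,0,0]'; python3 -c "
from station import workorder
print(workorder.sign_off())"
```

```text
t: 23.52
tcp_pos: [0.3376, -0.4508, 0.3]
tool_rot: [0.138, 0.694, -0.138, 0.694]
force: [0.2, -0.0, -0.2]
finger_gap: 1.0
the job is handed in; nothing more can be done
None
```

I did the whole job in the order asked and handed it in at about 23.5 s of the 72 s allowed; the sign-off gave no verdict.

- **Flap:** I swung it up by its pull bar and left it open. My last check put it at about 1.67 rad from the top view and 1.69 rad from the scene view.
- **Scan:** I held the scanner still for about 2 s over the 115 mm carton, the middle one of the three. The window was about 100 mm above its label (102 mm by the last depth reading), and the scan line lay along the row of bars.
- **Scanner:** It is back nose down in the black holder and released. It touched bottom at its pickup height with about 4 N upward, and both views afterwards put it within about 2 mm of where it started.
- **Cartons and bench:** All three cartons read within 0.4 mm of where they were when the flap first opened. I saw nothing else moved in the last pictures, though I judged the other items by eye and did not measure them.

No check failed. The two views differed by 1–4 mm on some points, and the label was measured from the top view only, because the open flap hides it from the scene view.

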